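# Press home the stoppers in the analyser's reagent bay

## Task

Turn both quarter-turn fasteners on the analyser's top fully to unlocked, swing the clear access panel up until it stands upright, and leave it open. Then press each of the three bottle stoppers in the bay fully home, the largest first, then the medium, then the smallest: lean on each with a steady firm push of about 15 N for about half a second so that you feel it bottom out, never so hard that a bottle could crack. Leave the loose things around undisturbed.

Things in the scene. Friction and masses are not known exactly. Their poses are not given: they have to be found in the camera images.
- housing: White box-shaped water analyser standing fixed on the bench, 260 (x) x 400 (y) x 130 (z) mm. Origin: centre of its underside; its x axis points from its front (robot side) to its rear, y to its left, z up. Its top holds an open bay (x -60..100, y -120..120 mm, floor 30 mm above the bench) covered by the access panel.
- panel_hinge (a point): Middle of the panel's hinge line, which runs along the housing's y axis at housing x = +105, z = 134 mm.
- panel (a joint): Access panel, clear with an aluminium frame, 170 (x) x 250 (y) x 6 mm, about 0.3 kg, lying over the bay with its top face 137 mm above the bench. 0 = shut, grows as its front edge swings up and back about the hinge; 1.57 = upright, stops at 1.8. A stiff hinge (about 0.35 N m) holds it wherever it is left; lifting it takes about 5 N at the handle. It is held down at its front edge by the two fasteners.
- panel_handle (a point): Middle of the panel's steel bar handle: a round bar 10 mm thick, 70 mm long along the housing's y, on two end posts; bar axis 35 mm above the middle plane of the panel (28 mm clear below it), 148 mm in front of the hinge line. Turns with the panel.
- cam_left (a joint): Quarter-turn fastener at the left of the panel's front edge (housing x = -89, y = +85 mm): a dark steel bar that turns on an upright pivot. 0 = locked, the bar points to the housing's +x (rear) and lies over the panel; 1.57 (stop) = unlocked, the bar points to the housing's +y (outwards, anticlockwise seen from above) along the front edge. The bar clears the panel from about 1.2. Friction about 0.06 N m; it stays where it is left and can be pushed round at its side.
- cam_right (a joint): Quarter-turn fastener at the right of the panel's front edge (housing x = -89, y = -85 mm): a dark steel bar that turns on an upright pivot. 0 = locked, the bar points to the housing's +x (rear) and lies over the panel; 1.57 (stop) = unlocked, the bar points to the housing's -y (outwards, clockwise seen from above) along the front edge. The bar clears the panel from about 1.2. Friction about 0.06 N m; it stays where it is left and can be pushed round at its side.
- cam_left_tip (a point): Tip of that fastener's bar, on its centre line and halfway up, 50 mm from its pivot. The bar is 14 mm wide and 16 mm tall, from 140 to 156 mm above the bench (3 mm clear of the panel's top face).
- cam_right_tip (a point): Tip of that fastener's bar, on its centre line and halfway up, 50 mm from its pivot. The bar is 14 mm wide and 16 mm tall, from 140 to 156 mm above the bench (3 mm clear of the panel's top face).
- bottle_large: Large-necked white reagent bottle fixed upright in the bay, body 58 mm wide; origin under its centre, on the bay's floor 30 mm above the bench. Neck heights vary and no reading tells them: the rim is 50 to 64 mm above the origin, the stopper's top 62 to 84 mm. The three stand in a row along the housing's y, 75 mm apart at housing x = 5 mm, in any order.
- bottle_medium: Medium-necked white reagent bottle fixed upright in the bay, body 58 mm wide; origin under its centre, on the bay's floor 30 mm above the bench. Neck heights vary and no reading tells them: the rim is 50 to 64 mm above the origin, the stopper's top 62 to 84 mm. The three stand in a row along the housing's y, 75 mm apart at housing x = 5 mm, in any order.
- bottle_small: Small-necked white reagent bottle fixed upright in the bay, body 58 mm wide; origin under its centre, on the bay's floor 30 mm above the bench. Neck heights vary and no reading tells them: the rim is 50 to 64 mm above the origin, the stopper's top 62 to 84 mm. The three stand in a row along the housing's y, 75 mm apart at housing x = 5 mm, in any order.
- stopper_large (a joint): Push-in stopper of that bottle: a flat black disc 46 mm across and 12 mm thick. 0 = standing 8 mm proud of the neck, 0.008 = fully home on the neck's rim, where it stops; the rubber-footed seat then gives only about 1 mm per 12 N. It slides straight down against a rubbing seal (about 8 N) and stays where it is left. The bottle may crack above 40 N.
- stopper_medium (a joint): Push-in stopper of that bottle: a flat black disc 35 mm across and 12 mm thick. 0 = standing 8 mm proud of the neck, 0.008 = fully home on the neck's rim, where it stops; the rubber-footed seat then gives only about 1 mm per 12 N. It slides straight down against a rubbing seal (about 6.5 N) and stays where it is left. The bottle may crack above 40 N.
- stopper_small (a joint): Push-in stopper of that bottle: a flat black disc 25 mm across and 12 mm thick. 0 = standing 8 mm proud of the neck, 0.008 = fully home on the neck's rim, where it stops; the rubber-footed seat then gives only about 1 mm per 12 N. It slides straight down against a rubbing seal (about 5 N) and stays where it is left. The bottle may crack above 40 N.
- spare_stopper: Loose black stopper, 29 mm wide, 24 mm tall, standing on the right of the housing's top. Bystander; origin under its centre.
- dish: Loose white dish, 44 mm wide, 12 mm tall, on the left of the housing's top. Bystander; origin under its centre.
- jar: Amber jar, 64 mm wide, 90 mm tall, on the bench left of the housing. Bystander; origin under its centre.
- beaker: Glass beaker, 68 mm wide, 85 mm tall, left of the housing. Bystander; origin under its centre.
- wash_bottle: White wash bottle, 68 mm wide, 170 mm tall, right of the housing. Bystander; origin under its centre.
- vial: Glass vial, 30 mm wide, 60 mm tall, in front of the housing. Bystander; origin under its centre.
- spatula: Steel spatula, 160 mm long, lying right of the housing. Bystander; origin under its middle.

How it is judged (in metres and radians):
On the way, in this order (a step that is already met when the one before it is completed fails the run):
1. both fasteners are turned to unlocked (value of joint each of cam_left, cam_right above 1.2 rad), for 0.1 s.
2. the panel stands open (value of joint panel above 1.2 rad), for 0.1 s.
3. the large stopper is fully home and is leaned on with more than 10 N for 0.2 s (value of joint stopper_large above 0.0065 m and contact force between bottle_large and anything else above 10 N), for 0.2 s.
4. the medium stopper is fully home and is leaned on with more than 10 N for 0.2 s (value of joint stopper_medium above 0.0065 m and contact force between bottle_medium and anything else above 10 N), for 0.2 s.
5. the small stopper is fully home and is leaned on with more than 10 N for 0.2 s (value of joint stopper_small above 0.0065 m and contact force between bottle_small and anything else above 10 N), for 0.2 s.
At the end, for the whole second after the job is handed in: Both fasteners are past 1.2 rad, the panel is open past 1.2 rad and at rest, and all three stoppers are within 1.5 mm of fully home (joint above 0.0065 m) (all of step 1 and value of joint panel above 1.2 rad and velocity of joint panel below 0.05 rad/s and value of joint each of stopper_large, stopper_medium, stopper_small above 0.0065 m); the robot touches nothing.
It fails at once if a bottle or its stopper is loaded with more than 40 N (contact force between any of bottle_large, bottle_medium, bottle_small and anything else above 40 N).
It fails at once if the panel is lifted (past 0.25 rad) while a fastener is still locked (below 0.9 rad) (value of joint panel above 0.25 rad and value of joint any of cam_left, cam_right below 0.9 rad).
It fails at once if a stopper is pressed home before a larger one ((value of joint stopper_medium above 0.0065 m and not (value of joint stopper_large above 0.0065 m)) or (value of joint stopper_small above 0.0065 m and not (value of joint stopper_large above 0.0065 m)) or (value of joint stopper_small above 0.0065 m and not (value of joint stopper_medium above 0.0065 m))).
It fails at once if a loose bystander is moved by more than 30 mm (distance of any of spare_stopper, dish, jar, beaker, wash_bottle, vial, spatula from where it was at the start of the episode above 0.03 m).
It also fails if it takes over 72 s, if anything falls off the work surface, if the arm or the gripper's body presses on something with over 40 N, if the wrist force passes 120 N, or if a joint passes its speed limit or range.

## Robot

A 6-joint arm with a two-finger parallel gripper is mounted at the origin on the work surface. World frame = base frame: x ahead of the robot, y to its left, z up, the work surface at z = 0. Lengths are in mm, angles in degrees, forces in N, time in s.
With the tool pointing down it reaches from about 300 to 850 mm from the base axis. Payload 4.2 kg.
Tool frame: the origin (TCP) lies midway between the tips of the shut fingers; the grasp point (between the pads) lies 19 mm behind it (env.grip_depth is the distance from the TCP to the grasp point, in mm); z points along the fingers, y is the line along which they close (so a half turn about z gives the same grasp; the last joint's range is limited). The gripper opens to 91 mm and grips with 3 to 60 N. Pads are 32 mm wide; open, the fingers measure 118 mm over their backs; the gripper's body (76 mm by 178 mm) begins 60 mm behind the grasp point.
Start: joints at [66.75, 18.312, 89.639, -0, 72.044, -1.146], TCP at [216.376, 532.752, 213.976] pointing down, gripper open.
Joint ranges: [-177.97, 177.97], [-48.28, 115.42], [12.27, 149.76], [-77.06, 257.06], [2.81, 150.46], [-146.56, 146.56]. Speed limits (degrees/s): [147.25, 147.25, 180, 180, 180, 180].

## Interface

Orientations are given as [roll, pitch, yaw] about the fixed x, y, z axes, in that order (R = Rz(yaw) Ry(pitch) Rx(roll)).
In Python, from workcell import env, eyes gives the robot as it stands.
- The arm moves only by the tool send_rows, never from a script. Its argument "motion" is a list of rows, each a list of 7 numbers: the shift along the world's x, y, z normalised to -1 to 1, where 1 is 0.5 m, then the turn, a rotation vector about the world's x, y, z normalised to -1 to 1, where 1 is 60 degrees, then the opening, from -1 (shut) to 1 (fully open). A call has 1 to 20 rows; each row is the pose to reach, as a shift and turn from the pose commanded when the call began; what a row does not reach only later rows make up. A row lasts 1/8 s, in which the tool goes at most 62.5 mm and 10.7 degrees, less where a joint would pass 70% of its speed; a pose out of reach is approached as far as the arm can. A call with a number of a shift or a turn outside -1 to 1 is refused whole. A call with a gripper value outside its range is refused whole. The fingers move at their own pace and stop on an object; "squeeze" is the grip in N (left out, the last holds). Time passes only in rows, so rows that repeat a pose let the fingers close. It gives the time, the measured TCP pose, the force, the opening and the grip force at its end, in the units of the state.
- env.state(): the state, without advancing time (a new reading comes with each control period).
- eyes.grab_frame(name): name is "scene" or "top" or "wrist"; returns a dict with "pixels" (420x560x3 uint8, red, green, blue), "depth" (420x560 float32, mm along the optical axis (not along the pixel's ray), 0 where there is no reading), "fx", "fy", "cx", "cy" (pixels), "distortion" ([k1, k2, p1, p2, k3] as OpenCV has them; the pictures are not rectified), "R" (3x3) and "t" (3): a world point X has camera coordinates R X + t; the wrist camera has in their place "T_tool_cam" (4x4, takes a point from camera to tool coordinates, whose origin is the TCP and whose axes are the flange's). Camera axes: x right, y down, z forward; pixel columns grow to the right and rows downward; lengths in mm; the calibration is good to about 2 mm. A picture is of the moment at which its call begins: read the wrist's pose just before it.
- env.job_done(): hands the job in; it is judged then, once.
The state is a dict: "time_s": time; "qpos": joint angles; "qvel": joint speeds; "effort": joint torques, N m; "ee_pos": TCP position; "ee_rot": TCP orientation; "force": force on the tool from outside, world axes, zero at the start; "torque": the same for the moment, N m; "gripper_width": finger opening in mm; "gripper_force": force on a finger pad.
Only numpy, scipy, OpenCV 4.12 (cv2) and the standard library are available. Lean on these libraries where they do the work, as an engineer would, in place of code of your own. Each camera call takes 0.05 s, during which the arm holds its last target. There are 200 camera calls.

## Working session

There is one attempt and no reset: what is moved stays moved. The work goes in short steps, Python scripts to look and compute and a tool call to move; the robot and the scene stay as the last step left them, time stands still between calls to the robot, and variables do not carry over. Pictures are saved under pics/ and viewed, at most 10 in all, crops included, and the job is handed in when it is done.

Besides the shell and the picture viewer there is one more tool, called after ">>>" as name([rows], argument=value, ...), one row to a line, values as JSON. send_rows: Moves the arm, as the interface text tells. Its arguments: {"type":"object","properties":{"motion":{"type":"array"},"squeeze":{"type":"number"}},"required":["motion"]}

```bash
mkdir -p pics
cat > h.py <<'E'
import numpy as np, cv2
from workcell import env, eyes
def save(f,n): cv2.imwrite('pics/'+n,cv2.cvtColor(f['pixels'],cv2.COLOR_RGB2BGR))
def cloud(f):
    h,w=f['depth'].shape
    u,v=np.meshgrid(np.arange(w),np.arange(h))
    K=np.array([[f['fx'],0,f['cx']],[0,f['fy'],f['cy']],[0,0,1.]])
    p=cv2.undistortPoints(np.stack([u,v],-1).reshape(-1,1,2).astype(np.float64),K,np.array(f['distortion'],float)).reshape(h,w,2)
    d=f['depth'].astype(float)
    P=np.dstack([p[...,0]*d,p[...,1]*d,d])
    if 'R' in f: R=np.array(f['R']);t=np.array(f['t']).ravel(); return (P-t)@R
    return P
E
python3 - <<'E'
from h import *
print(env.state())
for n in('top','scene'):
    f=eyes.grab_frame(n); save(f,n+'0.png'); np.savez(n+'0.npz',P=cloud(f),px=f['pixels'],d=f['depth'])
E
```

```text
{'time_s': 0.0, 'qpos': array([ 6.67497534e+01,  1.83519955e+01,  8.97081938e+01, -1.93121342e-03,
        7.20440460e+01, -1.14599573e+00]), 'qvel': array([-0.01904042, -0.01713879, -0.01846851,  0.05899323,  0.11403905,
       -0.0286308 ]), 'effort': array([ 2.47119504e-03, -4.12459588e+01, -2.31973404e+01,  7.31078745e-02,
        4.56792733e-02, -1.37426664e-04]), 'ee_pos': array([216.17214036, 532.25357267, 213.10462615]), 'ee_rot': array([-1.79895749e+02, -2.49014423e-04,  1.57896346e+02]), 'force': array([-0.84932727,  0.5891624 , -0.13537213]), 'torque': array([-0.04989315, -0.01831169, -0.00257932]), 'gripper_force': 0.0, 'gripper_width': 91.31464054530774}
```

View pics/top0.png

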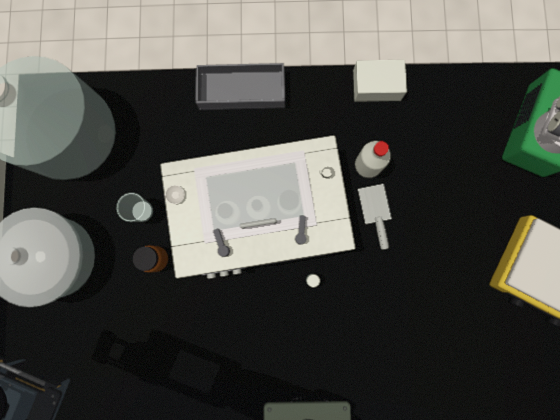

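View pics/scene0.png

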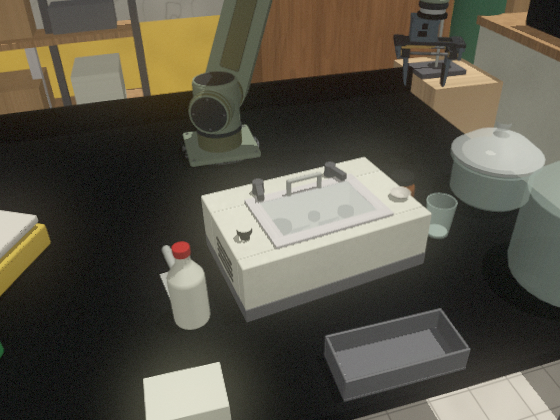

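Top view: the housing's corners are about (161,163), (335,137), (354,248) and (177,277). The fastener pivots are near (223,250) and (300,240), the handle near (260,223), the vial at (313,281). Next I fit the housing pose.

Run:
```python
from h import *
z=np.load('top0.npz');P=z['P'];px=z['px']
print([ (uv,P[uv[1],uv[0]].round(0).tolist()) for uv in [(180,230),(335,220),(223,250),(300,240),(220,234),(303,222),(260,223),(176,195),(328,173),(313,281),(208,274),(222,235)]])
m=(P[...,2]>120)&(P[...,2]<140); m[:130]=0;m[290:]=0;m[:,:155]=0;m[:,360:]=0
n,l,s,c=cv2.connectedComponentsWithStats(m.astype(np.uint8)); k=1+np.argmax(s[1:,4]); m=l==k
q=P[m][:,:2].astype(np.float32); r=cv2.minAreaRect(q); print(r, s[k])
# handle / cams: higher points
m2=(P[...,2]>143)&(P[...,2]<190);m2[:130]=0;m2[290:]=0;m2[:,:190]=0;m2[:,315:]=0
n,l,s,c=cv2.connectedComponentsWithStats(m2.astype(np.uint8))
for k in range(1,n):
    if s[k,4]>12:
        Q=P[l==k];print(c[k],s[k,4],Q.mean(0).round(1),cv2.minAreaRect(Q[:,:2].astype(np.float32)))
```

```text
[((180, 230), [513.0, 277.0, 128.0]), ((335, 220), [529.0, -68.0, 131.0]), ((223, 250), [466.0, 177.0, 157.0]), ((300, 240), [485.0, 11.0, 155.0]), ((220, 234), [501.0, 184.0, 150.0]), ((303, 222), [523.0, 4.0, 157.0]), ((260, 223), [521.0, 95.0, 173.0]), ((176, 195), [591.0, 285.0, 133.0]), ((328, 173), [634.0, -55.0, 132.0]), ((313, 281), [393.0, -20.0, 57.0]), ((208, 274), [414.0, 221.0, 88.0]), ((222, 235), [500.0, 182.0, 137.0])]
((565.217041015625, 107.1814956665039), (260.9157409667969, 399.4900817871094), 8.232216835021973) [  161   136   193   142 19537]
[300.53703704 230.41666667] 216 [505.2   9.3 156. ] ((508.4693603515625, 10.350342750549316), (21.55378532409668, 60.92073059082031), 88.56976318359375)
[257.23728814 222.6779661 ] 177 [522.3 101.3 171.9] ((522.6611938476562, 101.37947082519531), (10.208779335021973, 79.17340850830078), 8.021117210388184)
[219.72340426 243.25957447] 235 [480.8 183.9 155.6] ((483.00616455078125, 185.33204650878906), (62.26462936401367, 23.01553726196289), 19.087825775146484)
```

>>> send_rows([
  [0.56, -0.752, 0, 0, 0, 0.503, -1],
  [0.56, -0.752, 0, 0, 0, 0.503, -1],
  [0.56, -0.752, 0, 0, 0, 0.503, -1],
  [0.56, -0.752, 0, 0, 0, 0.503, -1],
  [0.56, -0.752, 0, 0, 0, 0.503, -1],
  [0.56, -0.752, 0, 0, 0, 0.503, -1],
  [0.56, -0.752, 0, 0, 0, 0.503, -1],
  [0.56, -0.752, 0, 0, 0, 0.503, -1],
  [0.56, -0.752, 0, 0, 0, 0.503, -1],
  [0.56, -0.752, 0, 0, 0, 0.503, -1],
  [0.56, -0.752, 0, 0, 0, 0.503, -1],
], squeeze=15)

```text
time_s: 1.48
ee_pos: [495.6, 157.7, 213.9]
ee_rot: [180.0, -0.0, -171.8]
force: [0.6, -0.9, -0.5]
gripper_width: 0.7
gripper_force: 0.0
```

```bash
cat >> h.py <<'E'
from scipy.spatial.transform import Rotation as Ro
def wrist():
    s=env.state(); f=eyes.grab_frame('wrist'); T=np.array(f['T_tool_cam'])
    R=Ro.from_euler('xyz',s['ee_rot'],degrees=True).as_matrix()
    P=cloud(f); return f,(P@T[:3,:3].T+T[:3,3])@R.T+s['ee_pos']
C=np.array([565.2,107.2]);Y=np.radians(8.15)
A=np.array([[np.cos(Y),-np.sin(Y)],[np.sin(Y),np.cos(Y)]])
def w(x,y): return A@[x,y]+C
def hs(p): return A.T@(np.asarray(p)[:2]-C)
E
python3 - <<'E'
from h import *
s=env.state();print(s['time_s'],s['ee_pos'],s['ee_rot'],s['force'],s['gripper_width'],s['qpos'])
f,P=wrist();save(f,'w1.png');np.savez('w1.npz',P=P)
E
```

```text
1.475 [495.58792141 157.73004717 213.89102945] [ 1.79980852e+02 -2.99567318e-02 -1.71833497e+02] [ 0.63229179 -0.87701107 -0.47462318] 0.6632335670125608 [ 1.63726221e+01  1.33807726e+01  9.66460125e+01  2.47179926e-02
  7.00001337e+01 -8.18023355e+01]
```

View pics/w1.png

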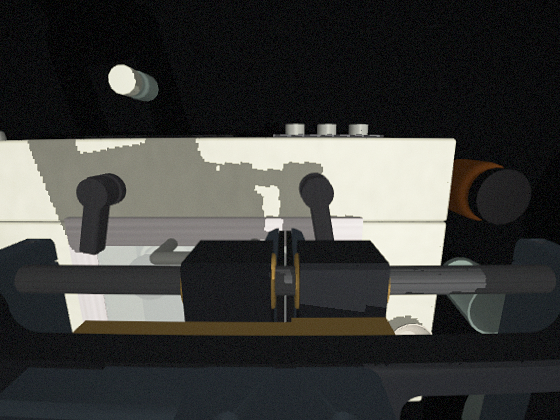

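Wrist view: the left fastener pivot is at (315,190) with its tip near (323,240). The right pivot is at (98,188) with its tip near (92,250). The shut fingers show at (286,240). I'll refine the positions from this depth.

Run:
```python
from h import *
P=np.load('w1.npz')['P']
for u,v in [(315,188),(318,215),(322,237),(97,188),(94,220),(90,247),(286,140),(160,255),(330,170)]:
    p=P[v,u]; print((u,v),p.round(1),hs(p).round(1))
m=(P[...,2]>147)&(P[...,2]<165);m[265:]=0
n,l,s,c=cv2.connectedComponentsWithStats(m.astype(np.uint8))
for k in range(1,n):
    if s[k,4]>100:
        H=np.array([hs(p) for p in P[l==k]]); print(c[k],s[k],np.median(P[l==k][:,2]),cv2.minAreaRect(H.astype(np.float32)))
m=(abs(P[...,2]-130)<6); m[:,:30]=0
H=(P[m][:,:2]-C)@A; print(np.percentile(H,[.5,99.5],axis=0))
```

```text
(315, 188) [461.6 175.8 156.7] [-92.9  82.6]
(318, 215) [481.8 181.6 155.4] [-72.   85.4]
(322, 237) [498.5 187.5 155.6] [-54.7  89. ]
(97, 188) [484.7  14.1 155.9] [-92.9 -80.7]
(94, 220) [510.8  10.6 154. ] [-67.6 -87.9]
(90, 247) [533.    8.2 155.6] [-45.9 -93.5]
(286, 140) [430.6 149.8 129.1] [-127.2   61.2]
(160, 255) [523.9  70.3 172.4] [-46.1 -30.7]
(330, 170) [449.  188.6 129.7] [-103.5   97.1]
[318.84128065 204.70980926] [ 301  175   33   65 1468] 155.8682966934782 ((-76.28660583496094, 85.98014831542969), (50.1546516418457, 23.788745880126953), 7.420056343078613)
[ 93.2235 211.72  ] [  76  176   38   79 2000] 155.63845269490292 ((-70.49314880371094, -90.22441101074219), (24.73194122314453, 62.263065338134766), 73.29689025878906)
[165.41284404 246.73394495] [156 242  18   9 109] 154.626034181062 ((-45.59813690185547, -33.551082611083984), (9.613455772399902, 4.338974475860596), 57.42078399658203)
[[-128.91941196 -157.05930533]
 [  42.25240079  197.21907943]]
```

Run:
```python
from h import *
def arc(sg,ref,ths,extra=0):
    for t in ths:
        a=np.radians(t); d=7+13.5*np.cos(a)+16*np.sin(a)-(2.5 if t>=88 else 0)
        h=np.array([-90,sg*85])+[30*np.cos(a)+d*np.sin(a), sg*(30*np.sin(a)-d*np.cos(a))]
        q=w(*h); print(t,h.round(1),q.round(1),((q-ref)/500).round(3))
arc(1,np.array([496.4,156.8]),[0,20,40,60,75,88,92])
arc(-1,np.array([496.4,156.8]),[0,20,40,60,75,88,92])
```

```text
0 [-60.   64.5] [496.7 162.5] [0.001 0.011]
20 [-53.2  71.6] [502.4 170.6] [0.012 0.028]
40 [-49.3  83.1] [504.7 182.5] [0.017 0.051]
60 [-51.1  97.2] [500.8 196.2] [0.009 0.079]
75 [-57.2 107.3] [493.4 205.3] [-0.006  0.097]
88 [-68.  114.3] [481.7 210.7] [-0.029  0.108]
92 [-71.  115.7] [478.5 211.6] [-0.036  0.11 ]
0 [-60.  -64.5] [514.9  34.8] [ 0.037 -0.244]
20 [-53.2 -71.6] [522.7  28.8] [ 0.053 -0.256]
40 [-49.3 -83.1] [528.2  17.9] [ 0.064 -0.278]
60 [-51.1 -97.2] [528.4   3.8] [ 0.064 -0.306]
75 [ -57.2 -107.3] [523.8  -7.1] [ 0.055 -0.328]
88 [ -68.  -114.3] [514.1 -15.5] [ 0.035 -0.345]
92 [ -71.  -115.7] [511.3 -17.4] [ 0.03  -0.348]
```

>>> send_rows([
  [0, 0, -0.1, 0, 0, 0, -1],
  [0, 0, -0.136, 0, 0, 0, -1],
  [0.001, 0.011, -0.136, 0, 0, 0, -1],
  [0.012, 0.028, -0.136, 0, 0, 0, -1],
  [0.017, 0.051, -0.136, 0, 0, 0, -1],
  [0.012, 0.068, -0.136, 0, 0, 0, -1],
  [0.009, 0.079, -0.136, 0, 0, 0, -1],
  [-0.006, 0.097, -0.136, 0, 0, 0, -1],
  [-0.02, 0.105, -0.136, 0, 0, 0, -1],
  [-0.03, 0.109, -0.136, 0, 0, 0, -1],
  [-0.03, 0.109, -0.136, 0, 0, 0, -1],
  [-0.03, 0.109, -0.136, 0, 0, 0, -1],
])

```text
time_s: 3.02
ee_pos: [484.8, 211.1, 146.6]
ee_rot: [-179.9, 0.5, -171.9]
force: [9.5, -3.4, -2.1]
gripper_width: 0.4
gripper_force: 4.5
```

>>> send_rows([
  [0.02, 0, 0, 0, 0, 0, -1],
  [0.02, 0, 0.1, 0, 0, 0, -1],
  [0.03, -0.09, 0.12, 0, 0, 0, -1],
  [0.061, -0.2, 0.12, 0, 0, 0, -1],
  [0.061, -0.341, 0.12, 0, 0, 0, -1],
  [0.061, -0.341, 0.12, 0, 0, 0, -1],
  [0.061, -0.341, 0.12, 0, 0, 0, -1],
  [0.061, -0.341, 0.04, 0, 0, 0, -1],
  [0.061, -0.341, 0, 0, 0, 0, -1],
  [0.067, -0.353, 0, 0, 0, 0, -1],
  [0.083, -0.365, 0, 0, 0, 0, -1],
  [0.094, -0.387, 0, 0, 0, 0, -1],
  [0.096, -0.402, 0, 0, 0, 0, -1],
  [0.094, -0.415, 0, 0, 0, 0, -1],
  [0.085, -0.437, 0, 0, 0, 0, -1],
  [0.074, -0.448, 0, 0, 0, 0, -1],
  [0.064, -0.455, 0, 0, 0, 0, -1],
  [0.063, -0.455, 0, 0, 0, 0, -1],
  [0.063, -0.455, 0, 0, 0, 0, -1],
])

```text
time_s: 5.4
ee_pos: [517.3, -15.0, 146.8]
ee_rot: [179.9, 0.7, -172.0]
force: [11.2, 6.5, -5.2]
gripper_width: 0.7
gripper_force: 5.7
```

>>> send_rows([
  [0.02, 0, 0, 0, 0, 0, -1],
  [0.02, 0, 0.1, 0, 0, 0, -1],
  [0.019, 0.1, 0.188, 0, 0, -1, -0.1],
  [0.019, 0.235, 0.188, 0, 0, -1, -0.1],
  [0.019, 0.235, 0.188, 0, 0, -1, -0.1],
  [0.019, 0.235, 0.188, 0, 0, -1, -0.1],
  [0.019, 0.235, 0.188, 0, 0, -1, -0.1],
  [0.019, 0.235, 0.188, 0, 0, -1, -0.1],
])

```text
time_s: 6.4
ee_pos: [521.6, 100.3, 239.6]
ee_rot: [-179.8, 0.0, 127.8]
force: [0.6, -0.6, 0.0]
gripper_width: 41.1
gripper_force: 0.0
```

>>> send_rows([
  [0, 0, 0, 0, 0, -0.5, -0.1],
  [0, 0, 0, 0, 0, -0.5, -0.1],
  [0, 0, 0, 0, 0, -0.5, -0.1],
  [0, 0, 0, 0, 0, -0.5, -0.1],
  [0, 0, 0, 0, 0, -0.5, -0.1],
])

```text
time_s: 7.02
ee_pos: [522.0, 100.7, 239.8]
ee_rot: [-180.0, 0.0, 98.2]
force: [0.6, 0.7, -0.7]
gripper_width: 41.2
gripper_force: 0.0
```

Run:
```python
from h import *
s=env.state();print(s['ee_pos'],s['ee_rot'],s['qpos'],s['gripper_width'])
f,P=wrist();save(f,'w2.png')
```

```text
[522.04965174 100.73192103 239.8421156 ] [-1.79953313e+02  4.13043273e-02  9.81878652e+01] [ 9.70718112e+00  1.35155804e+01  9.26361218e+01 -4.16877461e-02
  7.38960681e+01  1.53091282e+00] 41.17884330995438
```

View pics/w2.png

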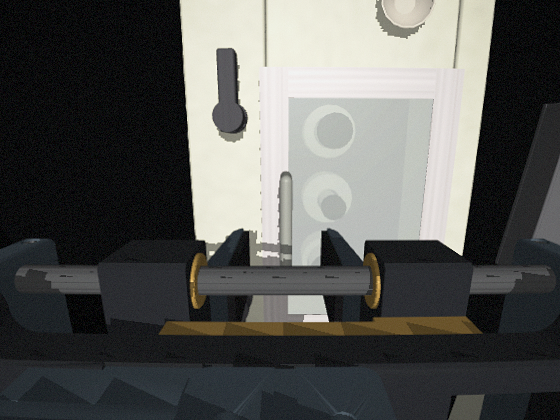

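The left fastener (229,85) is fully turned, and the handle (286,200) is centred between the fingers. I'll descend and grasp.

>>> send_rows([
  [0, 0, -0.12, 0, 0, 0, -0.1],
  [0, 0, -0.178, 0, 0, 0, -0.1],
  [0, 0, -0.178, 0, 0, 0, -0.1],
  [0, 0, -0.178, 0, 0, 0, -0.7],
  [0, 0, -0.178, 0, 0, 0, -1],
  [0, 0, -0.178, 0, 0, 0, -1],
  [0, 0, -0.178, 0, 0, 0, -1],
  [0, 0, -0.178, 0, 0, 0, -1],
], squeeze=20)

```text
time_s: 8.07
ee_pos: [522.6, 101.3, 151.8]
ee_rot: [179.9, -0.0, 98.1]
force: [-2.2, -0.8, 5.8]
gripper_width: 9.5
gripper_force: 20.0
```

Run:
```python
from h import *
# bar rel. hinge at angle p: rotate (-148,35)
for p in range(0,91,6):
    a=np.radians(p); x=-148*np.cos(a)+35*np.sin(a); z=148*np.sin(a)+35*np.cos(a)
    dx=x+148; dz=z-35; print(p,(A@[dx,0]/500).round(3),round(dz/500,3))
```

```text
0 [0. 0.] 0.0
6 [0.009 0.001] 0.031
12 [0.021 0.003] 0.06
18 [0.036 0.005] 0.088
24 [0.054 0.008] 0.114
30 [0.074 0.011] 0.139
36 [0.097 0.014] 0.161
42 [0.122 0.017] 0.18
48 [0.148 0.021] 0.197
54 [0.177 0.025] 0.211
60 [0.207 0.03 ] 0.221
66 [0.237 0.034] 0.229
72 [0.268 0.038] 0.233
78 [0.3   0.043] 0.234
84 [0.331 0.047] 0.232
90 [0.362 0.052] 0.226
```

>>> send_rows([
  [0.004, 0, 0.015, 0, 0, 0, -1],
  [0.009, 0.001, 0.031, 0, 0, 0, -1],
  [0.021, 0.003, 0.06, 0, 0, 0, -1],
  [0.036, 0.005, 0.088, 0, 0, 0, -1],
  [0.054, 0.008, 0.114, 0, 0, 0, -1],
  [0.074, 0.011, 0.139, 0, 0, 0, -1],
  [0.074, 0.011, 0.139, 0, 0, 0, -1],
])

```text
time_s: 8.95
ee_pos: [558.0, 106.4, 221.8]
ee_rot: [-179.8, 0.0, 98.1]
force: [-5.8, -0.9, 5.1]
gripper_width: 9.6
gripper_force: 20.0
```

>>> send_rows([
  [0.023, 0.003, 0.022, 0, 0, 0, -1],
  [0.048, 0.006, 0.041, 0, 0, 0, -1],
  [0.074, 0.01, 0.058, 0, 0, 0, -1],
  [0.103, 0.014, 0.072, 0, 0, 0, -1],
  [0.133, 0.019, 0.082, 0, 0, 0, -1],
  [0.163, 0.023, 0.09, 0, 0, 0, -1],
  [0.194, 0.027, 0.094, 0, 0, 0, -1],
  [0.226, 0.032, 0.095, 0, 0, 0, -1],
  [0.257, 0.036, 0.093, 0, 0, 0, -1],
  [0.288, 0.041, 0.087, 0, 0, 0, -1],
  [0.288, 0.041, 0.087, 0, 0, 0, -1],
  [0.288, 0.041, 0.087, 0, 0, 0, -1],
])

```text
time_s: 10.45
ee_pos: [704.2, 127.3, 264.9]
ee_rot: [179.8, 0.0, 98.1]
force: [2.1, 0.7, 2.0]
gripper_width: 9.4
gripper_force: 20.0
```

>>> send_rows([
  [0, 0, 0, 0, 0, 0, -0.52],
  [0, 0, 0, 0, 0, 0, -0.52],
  [0, 0, 0.04, 0, 0, 0, -0.52],
  [0, 0, 0.12, 0, 0, 0, -0.52],
  [0, 0, 0.22, 0, 0, 0, -0.52],
  [-0.1, 0, 0.22, 0, 0, 0.5, -1],
  [-0.2, 0, 0.22, 0, 0, 1, -1],
  [-0.3, 0, 0.22, 0, 0, 1, -1],
  [-0.4, 0, 0.22, 0, 0, 1, -1],
  [-0.5, 0, 0.22, 0, 0, 1, -1],
  [-0.5, 0, 0.22, 0, 0, 1, -1],
  [-0.5, 0, 0.22, 0, 0, 1, -1],
])

```text
time_s: 11.95
ee_pos: [452.5, 127.1, 374.3]
ee_rot: [180.0, 0.0, 158.0]
force: [0.0, 0.3, -0.4]
gripper_width: 0.5
gripper_force: 0.0
```

>>> send_rows([
  [0, 0, 0, 0, 0, 0.5, -1],
  [0, 0, 0, 0, 0, 0.5, -1],
  [0, 0, 0, 0, 0, 0.5, -1],
  [0, 0, 0, 0, 0, 0.5, -1],
])

```text
time_s: 12.45
ee_pos: [453.7, 127.2, 373.5]
ee_rot: [-180.0, -0.1, -172.1]
force: [0.1, 0.1, -0.6]
gripper_width: 0.6
gripper_force: 0.0
```

Run:
```python
from h import *
s=env.state();print(s['time_s'],s['ee_pos'],s['ee_rot'],s['gripper_width'],s['force'])
f=eyes.grab_frame('top');P=cloud(f);save(f,'top1.png');np.savez('top1.npz',P=P,px=f['pixels'])
im=cv2.imread('pics/top1.png')[120:300,140:380];cv2.imwrite('pics/top1c.png',cv2.resize(im,None,fx=3,fy=3))
for y in(75,0,-75):
  H=(P[...,:2]-C)@A
  for r in(9,14,20,26):
    m=np.hypot(H[...,0]-5,H[...,1]-y)<r; print(y,r,m.sum(),np.percentile(P[m][:,2],[10,50,90]).round(1))
  m=(np.hypot(H[...,0]-5,H[...,1]-y)<30)&(f['pixels'].max(-1)<70)&(P[...,2]>80); print('dark',m.sum(),np.median(P[m],0) if m.any() else 0,np.ptp(H[m],0) if m.any() else 0,H[m].mean(0))
```

```text
12.45 [453.72328382 127.16170036 373.51992995] [-1.79996382e+02 -6.48852209e-02 -1.72133493e+02] 0.6083785723168317 [ 0.1337064   0.14423298 -0.60996463]Traceback (most recent call last):
  File "<stdin>", line 8, in <module>
    return _quantile_unchecked(
        a, q, axis, out, overwrite_input, method, keepdims, weights)
    return _ureduce(a,
                    func=_quantile_ureduce_func,
    ...<5 lines>...
                    overwrite_input=overwrite_input,
                    method=method)
    r = func(a, **kwargs)
    result = _quantile(arr,
                       quantiles=q,
    ...<2 lines>...
                       out=out,
                       weights=wgt)
    slices_having_nans = np.isnan(arr[-1, ...])
                                  ~~~^^^^^^^^^
IndexError: index -1 is out of bounds for axis 0 with size 0
```

View pics/top1c.png

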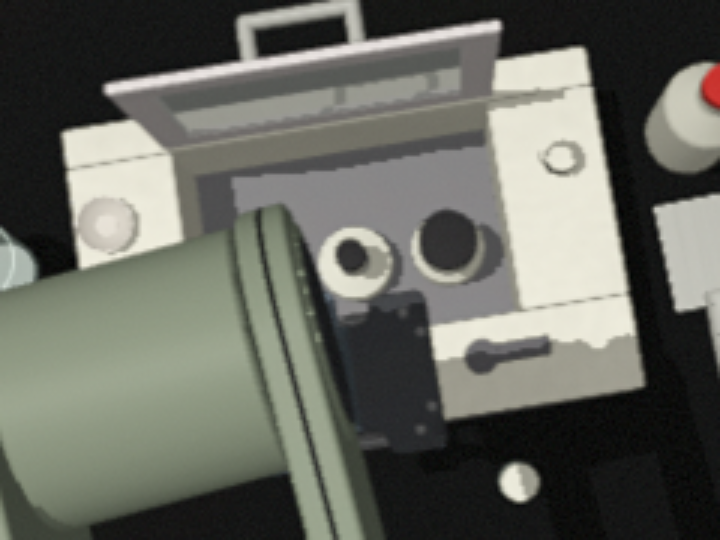

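The panel is upright and right fastener unlocked. The small stopper is in the middle, crop (352,257), and the right-hand stopper at (447,240) is big. The left one is hidden, so I'll measure and use the wrist camera too.

Run:
```python
from h import *
z=np.load('top1.npz')
f,W=wrist();save(f,'w3.png')
for nm,P,px in(('top',z['P'],z['px']),('wrist',W,f['pixels'])):
  H=(P[...,:2]-C)@A
  for y in(75,0,-75):
    m=(np.hypot(H[...,0]-5,H[...,1]-y)<32)&(px.max(-1)<75)&(P[...,2]>85)&(P[...,2]<122)
    if m.sum()>10: print(nm,y,m.sum(),np.median(P[m][:,2]),(np.percentile(H[m],98,axis=0)-np.percentile(H[m],2,axis=0)).round(1),H[m].mean(0).round(1))
```

```text
top 0 73 109.17139053527443 [20.6 18.2] [ 3.5 -1.4]
top -75 290 104.96319566483524 [40.3 37.7] [  3.7 -75.4]
```

View pics/w3.png

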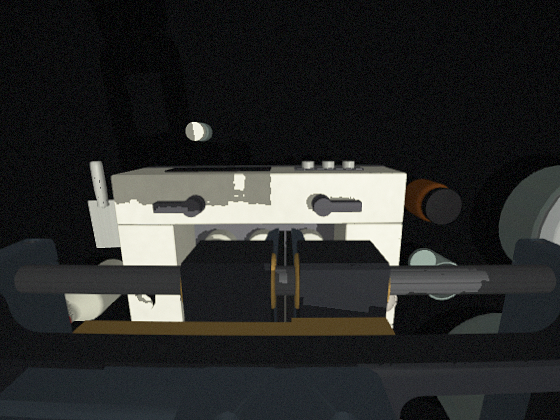

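>>> send_rows([
  [0.1, -0.1, -0.1, 0, 0, 0, -1],
  [0.2, -0.187, -0.2, 0, 0, 0, -1],
  [0.254, -0.187, -0.3, 0, 0, 0, -1],
  [0.254, -0.187, -0.4, 0, 0, 0, -1],
  [0.254, -0.187, -0.478, 0, 0, 0, -1],
  [0.254, -0.187, -0.478, 0, 0, 0, -1],
  [0.254, -0.187, -0.478, 0, 0, 0, -1],
])

```text
time_s: 13.42
ee_pos: [581.7, 33.9, 137.0]
ee_rot: [-180.0, 0.2, -172.0]
force: [0.8, -1.0, 0.9]
gripper_width: 0.6
gripper_force: 0.0
```

```bash
python3 - <<'E'
from h import *
s=env.state();print(s['time_s'],s['ee_pos'],s['ee_rot'],s['force'])
for n in('top','scene'):
  f=eyes.grab_frame(n);P=cloud(f);px=f['pixels'];save(f,n+'2.png')
  H=(P[...,:2]-C)@A
  for y in(75,0,-75):
    m=(np.hypot(H[...,0]-5,H[...,1]-y)<32)&(px.max(-1)<75)&(P[...,2]>85)&(P[...,2]<122)
    if m.sum()>10: print(n,y,m.sum(),np.median(P[m][:,2]),(np.percentile(H[m],98,axis=0)-np.percentile(H[m],2,axis=0)).round(1),H[m].mean(0).round(1))
E
python3 -c "
import cv2
a=cv2.imread('pics/top2.png')[110:290,150:370];b=cv2.imread('pics/scene2.png')[90:300,180:440]
cv2.imwrite('pics/c2.png',cv2.hconcat([cv2.resize(a,(390,320)),cv2.resize(b,(396,320))]))"
```

```text
13.425 [581.74570721  33.92275363 137.0484657 ] [-179.9882414     0.18280186 -171.97406956] [ 0.79192831 -0.95458255  0.88855471]
top 75 148 99.58071920077069 [29.5 27.8] [ 3.3 73.6]
```

View pics/c2.png

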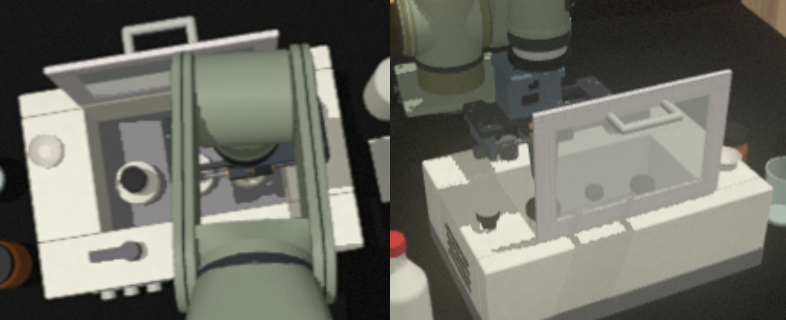

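The left stopper (135,178 in the left half) is medium, the middle is small and the right is large, under the gripper. The panel stands clear. Now I press the large one.

>>> send_rows([
  [0, 0, -0.04, 0, 0, 0, -1],
  [0, 0, -0.05, 0, 0, 0, -1],
  [0, 0, -0.056, 0, 0, 0, -1],
  [0, 0, -0.06, 0, 0, 0, -1],
  [0, 0, -0.064, 0, 0, 0, -1],
  [0, 0, -0.068, 0, 0, 0, -1],
  [0, 0, -0.068, 0, 0, 0, -1],
])

```text
time_s: 14.4
ee_pos: [581.0, 33.8, 102.6]
ee_rot: [-180.0, 0.1, -171.9]
force: [-1.7, -0.6, 5.6]
gripper_width: 0.8
gripper_force: 3.3
```

>>> send_rows([
  [0, 0, -0.003, 0, 0, 0, -1],
  [0, 0, -0.006, 0, 0, 0, -1],
  [0, 0, -0.009, 0, 0, 0, -1],
  [0, 0, -0.012, 0, 0, 0, -1],
  [0, 0, -0.012, 0, 0, 0, -1],
])

```text
time_s: 15.02
ee_pos: [581.2, 33.8, 99.0]
ee_rot: [-180.0, 0.2, -171.9]
force: [-5.2, -0.7, 18.4]
gripper_width: 0.7
gripper_force: 9.7
```

>>> send_rows([
  [0, 0, 0, 0, 0, 0, -1],
  [0, 0, 0, 0, 0, 0, -1],
  [0, 0, 0, 0, 0, 0, -1],
  [0, 0, 0, 0, 0, 0, -1],
])

```text
time_s: 15.52
ee_pos: [581.2, 33.8, 99.0]
ee_rot: [-180.0, 0.2, -171.9]
force: [-4.6, -0.3, 18.2]
gripper_width: 0.7
gripper_force: 9.7
```

>>> send_rows([
  [0, 0, -0.002, 0, 0, 0, -1],
  [0, 0, -0.002, 0, 0, 0, -1],
  [0, 0, -0.002, 0, 0, 0, -1],
])

```text
time_s: 15.9
ee_pos: [581.2, 33.8, 98.7]
ee_rot: [-180.0, 0.2, -171.9]
force: [-6.1, -1.5, 23.1]
gripper_width: 0.5
gripper_force: 11.5
```

Stiff response (5 N for 0.3 mm), so it has bottomed. On to the medium.

>>> send_rows([
  [0, 0, 0.05, 0, 0, 0, -1],
  [0, 0, 0.112, 0, 0, 0, -1],
  [-0.015, 0.1, 0.112, 0, 0, 0, -1],
  [-0.03, 0.2, 0.112, 0, 0, 0, -1],
  [-0.043, 0.297, 0.112, 0, 0, 0, -1],
  [-0.043, 0.297, 0.112, 0, 0, 0, -1],
  [-0.043, 0.297, 0.052, 0, 0, 0, -1],
  [-0.043, 0.297, 0.052, 0, 0, 0, -1],
])

```text
time_s: 16.9
ee_pos: [557.4, 181.0, 118.2]
ee_rot: [-179.9, -0.3, -172.0]
force: [-0.3, -0.0, -0.0]
gripper_width: 0.3
gripper_force: 0.0
```

```bash
cat > chk.py <<'E'
from h import *
s=env.state();print(s['time_s'],s['ee_pos'],s['force'])
f=eyes.grab_frame('top');P=cloud(f);px=f['pixels']
H=(P[...,:2]-C)@A
for y in(75,0,-75):
    m=(np.hypot(H[...,0]-5,H[...,1]-y)<32)&(px.max(-1)<75)&(P[...,2]>75)&(P[...,2]<122)
    if m.sum()>10: print(y,m.sum(),np.median(P[m][:,2]),H[m].mean(0).round(1))
E
python3 chk.py
```

```text
16.9 [557.43638384 180.98913638 118.24255205] [-0.34295856 -0.01437946 -0.01564217]
-75 295 99.98760237789561 [  4.1 -75. ]
```

Run:
```python
from h import *
z=np.load('top1.npz');z0=np.load('top0.npz')
def st(P,px,t):
    H=(P[...,:2]-C)@A
    r=np.hypot(H[...,0]-4,H[...,1]+75)
    m=(r<17)&(P[...,2]>75)&(P[...,2]<122)
    rim=(r>25)&(r<28)&(px.min(-1)>90)&(P[...,2]>60)&(P[...,2]<122)
    dk=(abs(H[...,0]-60)<25)&(abs(H[...,1]+160)<20)
    fl=(abs(H[...,0]+20)<0)
    print(t,m.sum(),P[m][:,2].mean().round(2),P[m][:,2].std().round(2),'housing',P[dk][:,2].mean().round(2),'rim',rim.sum(),np.percentile(P[rim][:,2],[20,50,80]) if rim.any() else 0)
st(z['P'],z['px'],'before')
for i in range(3):
    f=eyes.grab_frame('top');st(cloud(f),f['pixels'],'now')
```

```text
before 173 105.19 1.9 housing 130.0 rim 23 [60.54698701 61.28953285 63.67441775]
now 174 99.99 2.12 housing 130.11 rim 24 [60.42039551 61.60869393 62.86665263]
now 172 100.08 1.82 housing 129.96 rim 22 [60.3411045  60.68360876 62.03059065]
now 171 100.27 1.91 housing 130.01 rim 27 [60.90259501 61.67858533 63.05874348]
```

The large stopper dropped 5 mm (camera) and then held firm at 23 N, so it's home and must have started partly in. Now the medium.

>>> send_rows([
  [0, 0, -0.02, 0, 0, 0, -1],
  [0, 0, -0.03, 0, 0, 0, -1],
  [0, 0, -0.036, 0, 0, 0, -1],
  [0, 0, -0.04, 0, 0, 0, -1],
  [0, 0, -0.044, 0, 0, 0, -1],
  [0, 0, -0.048, 0, 0, 0, -1],
  [0, 0, -0.048, 0, 0, 0, -1],
])

```text
time_s: 17.98
ee_pos: [558.9, 182.3, 96.9]
ee_rot: [180.0, 0.0, -171.9]
force: [-1.2, -0.5, 4.1]
gripper_width: 0.5
gripper_force: 2.5
```

>>> send_rows([
  [0, 0, -0.003, 0, 0, 0, -1],
  [0, 0, -0.006, 0, 0, 0, -1],
  [0, 0, -0.006, 0, 0, 0, -1],
])

```text
time_s: 18.35
ee_pos: [558.9, 182.3, 94.2]
ee_rot: [180.0, 0.0, -171.9]
force: [-2.0, -0.9, 6.2]
gripper_width: 0.3
gripper_force: 3.2
```

>>> send_rows([
  [0, 0, -0.003, 0, 0, 0, -1],
  [0, 0, -0.006, 0, 0, 0, -1],
  [0, 0, -0.006, 0, 0, 0, -1],
])

```text
time_s: 18.73
ee_pos: [559.0, 182.3, 93.2]
ee_rot: [180.0, 0.1, -171.9]
force: [-5.8, -2.3, 17.6]
gripper_width: 0.0
gripper_force: 8.5
```

>>> send_rows([
  [0, 0, -0.002, 0, 0, 0, -1],
  [0, 0, -0.004, 0, 0, 0, -1],
  [0, 0, -0.004, 0, 0, 0, -1],
])

```text
time_s: 19.1
ee_pos: [559.1, 182.4, 92.5]
ee_rot: [180.0, 0.1, -171.9]
force: [-7.1, -1.0, 23.2]
gripper_width: 0.1
gripper_force: 12.1
```

>>> send_rows([
  [0, 0, 0, 0, 0, 0, -1],
  [0, 0, 0, 0, 0, 0, -1],
  [0, 0, 0.05, 0, 0, 0, -1],
  [0, 0, 0.124, 0, 0, 0, -1],
  [0, 0, 0.124, 0, 0, 0, -1],
  [0.01, -0.08, 0.124, 0, 0, 0, -1],
  [0.022, -0.149, 0.124, 0, 0, 0, -1],
  [0.022, -0.149, 0.124, 0, 0, 0, -1],
  [0.022, -0.149, 0.074, 0, 0, 0, -1],
  [0.022, -0.149, 0.064, 0, 0, 0, -1],
  [0.022, -0.149, 0.054, 0, 0, 0, -1],
  [0.022, -0.149, 0.046, 0, 0, 0, -1],
  [0.022, -0.149, 0.04, 0, 0, 0, -1],
  [0.022, -0.149, 0.036, 0, 0, 0, -1],
  [0.022, -0.149, 0.036, 0, 0, 0, -1],
])

```text
time_s: 20.98
ee_pos: [570.1, 108.0, 106.5]
ee_rot: [180.0, 0.1, -171.9]
force: [-0.3, 1.2, 4.5]
gripper_width: 0.3
gripper_force: 2.2
```

>>> send_rows([
  [0, 0, -0.003, 0, 0, 0, -1],
  [0, 0, -0.006, 0, 0, 0, -1],
  [0, 0, -0.009, 0, 0, 0, -1],
  [0, 0, -0.009, 0, 0, 0, -1],
])

```text
time_s: 21.48
ee_pos: [570.3, 108.1, 103.5]
ee_rot: [180.0, 0.1, -171.9]
force: [-3.6, 0.8, 13.7]
gripper_width: 0.3
gripper_force: 7.1
```

>>> send_rows([
  [0, 0, -0.003, 0, 0, 0, -1],
  [0, 0, -0.006, 0, 0, 0, -1],
  [0, 0, -0.006, 0, 0, 0, -1],
])

```text
time_s: 21.85
ee_pos: [570.5, 108.1, 102.5]
ee_rot: [180.0, 0.2, -171.9]
force: [-6.3, 0.0, 24.2]
gripper_width: 0.6
gripper_force: 12.4
```

>>> send_rows([
  [0, 0, 0, 0, 0, 0, -1],
  [0, 0, 0, 0, 0, 0, -1],
  [0, 0, 0.06, 0, 0, 0, -1],
  [0, 0, 0.16, 0, 0, 0, -1],
  [0, 0, 0.26, 0, 0, 0, -1],
  [0, 0, 0.36, 0, 0, 0, -1],
  [-0.1, 0.1, 0.4, 0, 0, 0, -1],
  [-0.2, 0.2, 0.4, 0, 0, 0, -1],
  [-0.3, 0.3, 0.4, 0, 0, 0, -1],
  [-0.35, 0.4, 0.4, 0, 0, 0, -1],
  [-0.35, 0.5, 0.4, 0, 0, 0, -1],
  [-0.35, 0.6, 0.4, 0, 0, 0, -1],
  [-0.35, 0.6, 0.4, 0, 0, 0, -1],
  [-0.35, 0.6, 0.4, 0, 0, 0, -1],
])

```text
time_s: 23.6
ee_pos: [394.9, 407.1, 297.6]
ee_rot: [-179.9, -0.1, -171.9]
force: [-0.4, -0.0, 0.0]
gripper_width: 1.0
gripper_force: 0.0
```

```bash
python3 chk.py
python3 - <<'E'
from h import *
for n in('top','scene'):save(eyes.grab_frame(n),n+'3.png')
a=cv2.imread('pics/top3.png')[110:300,100:400];b=cv2.imread('pics/scene3.png')[90:300,130:470]
cv2.imwrite('pics/c3.png',cv2.hconcat([cv2.resize(a,(400,253)),cv2.resize(b,(400,253))]))
E
```

```text
23.6 [394.86604436 407.13981468 297.55848614] [-0.43917507 -0.02820083  0.00094676]
75 153 94.26473118722852 [ 3.8 73.5]
0 74 104.62184514170602 [ 3.1 -1.1]
-75 286 99.97001948412938 [  3.7 -75.5]
```

View pics/c3.png

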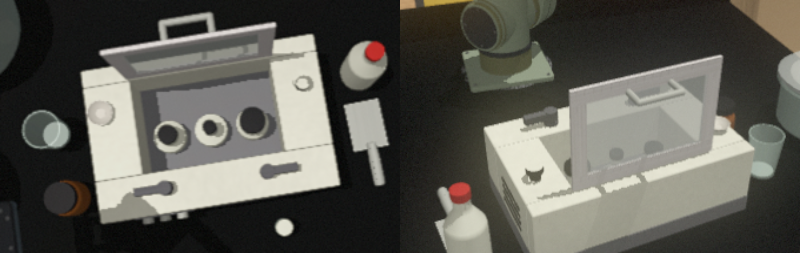

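```bash
python3 -c "
from workcell import env
print(env.job_done())"
```

```text
the job is handed in; nothing more can be done
None
```

I handed the job in at about 24 s of the 72 s; no verdict came back. Both fasteners are unlocked, the panel stands upright, the stoppers were pressed home large, then medium, then small (peaks of 23–24 N, above the 15 N asked but under 40 N), and nothing loose was seen to move.

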